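Third hand at the tachometer bezel

ROBOT

A 6-joint arm with a two-finger parallel gripper is mounted at the origin on the work surface. World frame = base frame: x ahead of the robot, y to its left, z up, the work surface at z = 0. Lengths are in m, angles in rad, forces in N, time in s.
With the tool pointing down it reaches from about 0.2 to 0.875 m from the base axis. Payload 3.4 kg.
Tool frame: the origin (TCP) lies at the very end of the fingers, on their centre line; the grasp point (between the pads) lies 19 mm behind it (bot.grip_point_offset is the distance from the TCP to the grasp point, in m); z points along the fingers, y is the line along which they close (so a half turn about z gives the same grasp; the last joint's range is limited). The gripper opens to 94 mm and grips with 3 to 60 N. Pads are 16 mm wide; open, the fingers measure 119 mm over their backs; the gripper's body (75 mm by 177 mm) begins 78 mm behind the grasp point.
Start: joints at [-1.442, 0.276, 1.505, -0, 1.361, -0.121], TCP at [0.142, -0.557, 0.205] pointing down, gripper open.
Joint ranges: [-2.89, 2.89], [-0.75, 2.08], [0.22, 2.7], [-1.18, 4.32], [0.11, 2.71], [-2.7, 2.7]. Speed limits (rad/s): [2.57, 2.57, 3.14, 3.14, 3.14, 3.14].

INTERFACE

Orientations are given as a unit quaternion [w, x, y, z].
In Python, from rig import bot, viewer gives the robot as it stands. The module is installed in compiled form; this text tells all that it offers.
- The arm moves only by the shell command python3 -m creep 'ROWS'. ROWS is text: rows parted by semicolons, each of 5 numbers parted by spaces: the finger opening in m, from 0 to 0.094, then the shift along the tool's x, y, z in m, then the turn about the tool's z in degrees. A call has 1 to 12 rows; each row shifts and turns the commanded pose from where the row before left it, along the tool's axes as they then stand; what a row does not reach is not made up. A row lasts 1/12 s, in which the tool goes at most 41.7 mm and 7.16 degrees, less where a joint would pass 70% of its speed; a pose out of reach is approached as far as the arm can. A call is refused whole if a number of a shift passes 0.0417 or a number of a turn 7.16, either way. A call with a gripper value outside its range is refused whole. The fingers move at their own pace and stop on an object; the grip force is fixed at half the most. Time passes only in rows, so rows that do not move let the fingers close. It gives the time, the measured TCP pose, the force, the opening and the grip force at its end, in the units of the state.
- bot.get_state(): the state, without advancing time (a new reading comes with each control period).
- viewer.camera(name): name is "scene" or "top"; returns (picture, depth): 384x512x3 uint8, red, green, blue; 384x512 float32, m along the optical axis (not along the pixel's ray), 0 where there is no reading.
- viewer.calibration(name): a dict with "vfov" (degrees; the focal length in pixels is half the picture's height over the tangent of half this angle, whatever the lens; pixels are square), "cx", "cy" (the principal point, pixels), "k1" (the pictures are not rectified: a ray, as slopes to the right and down, at radius r is drawn at 1 + k1 r^2 times it, then the intrinsics apply), "world_from_camera" (4x4, takes a point from camera to world coordinates). Camera axes: x right, y up, looking along -z (the intrinsics and any distortion apply to the point x, -y, -z); pixel columns grow to the right and rows downward; lengths in m; the calibration is good to about 2 mm. A picture is of the moment at which its call begins. calibration takes no time and is no camera call.
- bot.hand_in(): hands the job in; it is judged then, once.
The state is a dict: "t": time; "q": joint angles; "qvel": joint speeds; "joint_torque": joint torques, N m; "ee_pos": TCP position; "ee_rot": TCP orientation; "force": force on the tool from outside, world axes, zero at the start; "moment": the same for the moment, N m; "opening": finger opening in m; "grasp_force": force on a finger pad.
Only numpy, scipy, OpenCV 4.12 (cv2) and the standard library are available. Lean on these libraries where they do the work, as an engineer would, in place of code of your own. Each camera call takes 0.05 s, during which the arm holds its last target. There are 200 camera calls.

TASK

The tachometer lies loose in the holding cradle, short of the cradle's sprung stop. Lower the cradle's hinged leaf gently until it is fully closed over the tachometer, then push the tachometer by its flat back end along the cradle until its front rim presses on the copper gasket of the stop, and finish while still holding it there with a steady push of about 12 N (never more than 25 N on the stop) so that the mechanic can drive the bezel screws. Leave the other things on the bench where they lie.

Things in the scene. Friction and masses are not known exactly. Their poses are not given: they have to be found in the camera images.
- cradle: aluminium cradle fixed to the bench; origin on the bench surface below the cradle's centre line; its x runs along the cradle towards the stop, y to the hinge side, z up. Base plate 235 x 90 mm from x = -125 to +110 mm, 12 mm thick (its top carries the tachometer). Two side walls, inner faces at y = +-30 mm, 8 mm thick, from x = -30 to +50 mm, up to 72 mm high; behind x = -30 mm there are no walls. Two guide posts 82 mm high at x = 102, y = +-34 mm.
- leaf (a joint): angle (rad) of the hinged aluminium leaf, the cradle's lid: 0 fully closed, grows as it opens, at most 1.7; at about 1.57 it stands upright. A stiff hinge: it stays where it is left, and about 1 to 3 N at its free edge moves it. The leaf is 78 mm long (cradle x -29 to +49 mm), 6 mm thick, and reaches 83 mm from the hinge line, plus a tab 30 mm wide to 99 mm; closed, it lies flat over the walls with its top 78 mm above the bench and never touches the tachometer.
- leaf_hinge (a point): point on the leaf's hinge line (fixed to the cradle at x = 10, y = 42 mm, 72 mm above the bench), in the middle of the leaf's length, at the level of its underside. The hinge line runs along cradle x; the leaf closes from it towards cradle -y. Axes turn with the leaf and are those of the cradle when it is closed
- leaf_edge (a point): middle of the outer end of the leaf's tab, on its upper (outer) face, 99 mm from the hinge line
- tachometer: round glass-faced tachometer, plain cylinder of 56 mm diameter, 110 mm long, about 0.3 kg, lying on the base plate between the walls; origin on its axis at mid length, 40 mm above the bench; its x runs along the axis towards the glass face, which points to the stop (cradle +x). Its grey back end sticks out from under the leaf towards cradle -x and is flat and free
- tacho_back (a point): centre of the flat back end, 40 mm above the bench, where it is to be pushed
- tacho_front (a point): centre of the front (glass) end; the rim around it meets the gasket
- stop (a joint): how far the sprung stop is pushed back (m), 0 at rest, grows towards cradle +x, at most 0.020. Its spring gives 1 mm for each 1.5 N without preload, so that 12 N on the stop is 0.008; the tachometer's own sliding friction (some 1 to 4 N) comes on top at the pushing end
- stop_face (a point): centre of the gasket face of the stop, 40 mm above the bench; the stop is an upright steel frame 84 mm wide with a copper gasket ring of 55 mm diameter facing cradle -x; at rest at cradle x = 50 mm, it moves with the stop
- knob: knurled aluminium knob, 28 mm diameter, 17 mm high, bystander; origin at its underside
- gasket: spare copper gasket ring, 44 mm diameter, 4 mm thick, bystander; origin at its underside
- dial_hub: flanged steel dial hub, 38 mm diameter, 22 mm high, bystander; origin at its underside
- altimeter: round instrument standing face up, 68 mm diameter, 54 mm high, bystander; origin at its underside
- screwdriver: screwdriver 160 mm long lying on the bench, bystander; along its own x
- screw_tray: low open grey tray with screws, 80 x 110 x 18 mm, bystander; origin at its underside
Mind the look-alikes: they are no part of the job. Leave any purple or red look-alike of the tachometer alone.

How it is judged:
By the outcome, as a careful person would: the job done as asked, in the order asked, and still so for the second after the job is handed in, while the arm keeps its last pose, push and grip.
It also fails if it takes over 72 s, if anything falls off the work surface, if the arm or the gripper's body presses on something with over 40 N, if the wrist force passes 120 N, or if a joint passes its speed limit or range.

## Working session

There is one attempt and no reset: what is moved stays moved. The work goes in short steps, Python scripts to look and compute and a shell command to move; the robot and the scene stay as the last step left them, time stands still between calls to the robot, and variables do not carry over. Pictures are saved under pics/ and viewed, at most 10 in all, crops included, and the job is handed in when it is done.

```bash
mkdir -p pics; cat > h.py <<'E'
import numpy as np,cv2
from rig import bot,viewer
def cam(n):
    p,d=viewer.camera(n); return p,d
def rays(n,uv):
    c=viewer.calibration(n); f=192/np.tan(np.radians(c['vfov'])/2)
    K=np.array([[f,0,c['cx']],[0,f,c['cy']],[0,0,1]])
    u=cv2.undistortPoints(np.array(uv,float).reshape(-1,1,2),K,np.array([c['k1'],0,0,0,0.]))[:,0]
    return np.c_[u[:,0],-u[:,1],-np.ones(len(u))],np.array(c['world_from_camera'])
def plane(n,uv,z):
    r,T=rays(n,uv); w=r@T[:3,:3].T; o=T[:3,3]
    return o+w*((z-o[2])/w[:,2])[:,None]
def cloud(n,d):
    v,u=np.mgrid[0:384,0:512]; r,T=rays(n,np.c_[u.ravel(),v.ravel()])
    return ((r*d.reshape(-1,1))@T[:3,:3].T+T[:3,3]).reshape(384,512,3)
E
python3 - <<'E'
from h import *
for n in('scene','top'):
    p,d=cam(n); np.savez(f'pics/{n}0.npz',p=p,d=d); c=viewer.calibration(n)
    cv2.imwrite(f'pics/{n}0.png',cv2.resize(p[:,:,::-1],(800,600),interpolation=cv2.INTER_CUBIC)); print(n,c['vfov'],c['cx'],c['cy'],c['k1'],np.round(c['world_from_camera'],3).tolist(),(d>0).mean())
s=bot.get_state();print(s)
E
```

```text
scene 45.55825596987839 254.8954533736956 194.793076655916 0.06473591856019952 [[0.884, -0.259, 0.389, 1.014], [0.467, 0.531, -0.708, -0.825], [-0.024, 0.807, 0.59, 0.817], [0.0, 0.0, 0.0, 1.0]] 0.9908599853515625
top 55.76317397130031 249.63099391672617 189.99187975710308 0.026143458869583514 [[0.013, 0.998, -0.058, 0.496], [-1.0, 0.014, 0.005, 0.037], [0.005, 0.058, 0.998, 0.824], [0.0, 0.0, 0.0, 1.0]] 0.9959920247395834
{'t': 0.1, 'q': array([-1.44201408e+00,  2.76493757e-01,  1.50601157e+00,  6.26161273e-06,
        1.36072386e+00, -1.20991294e-01]), 'qvel': array([-0.0010508 , -0.00065314, -0.0018583 , -0.0008802 , -0.00074387,
        0.00064474]), 'joint_torque': array([ 1.33585076e-03, -4.05456305e+01, -2.37778902e+01,  7.02954247e-02,
        2.99476390e-02, -5.24903317e-05]), 'ee_pos': array([ 0.14206493, -0.55663021,  0.20471093]), 'ee_rot': array([-8.18267742e-04,  9.92211527e-01,  1.24561692e-01, -1.26090996e-07]), 'force': array([-0.88505617, -0.45671067,  0.25831069]), 'moment': array([-0.01099921, -0.00589663,  0.00680297]), 'grasp_force': 0.0, 'opening': 0.09396770193608356}
```

View pics/scene0.png

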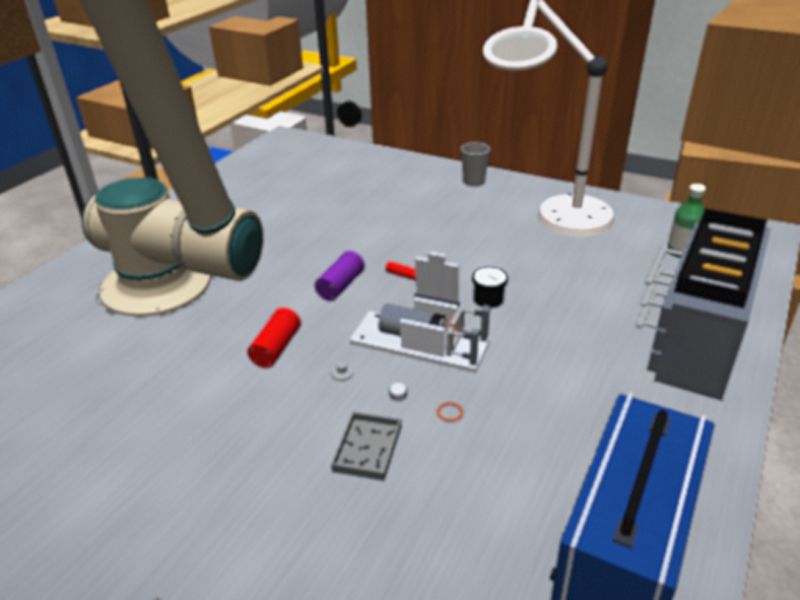

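View pics/top0.png

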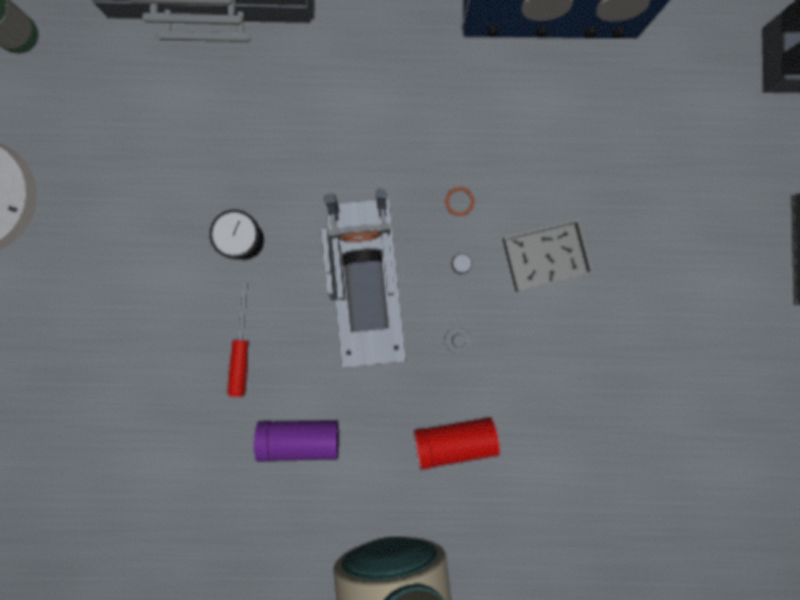

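Scene: the grey tachometer lies in the cradle at about (400,320) in the scene view and (367,290) in the top view, with its glass end towards the stop at (360,237). The leaf stands upright on the left in the top view. Things that could be taken for it (top view): purple cylinder (297,440), red cylinder (457,443), altimeter (236,233). I choose the grey one in the cradle and check it in a crop.

```bash
python3 - <<'E'
from h import *
z=np.load('pics/top0.npz');p,d=z['p'],z['d'];P=cloud('top',d)
cr=p[110:245,190:275,::-1]; cv2.imwrite('pics/crop0.png',cv2.resize(cr,None,fx=4.4,fy=4.4,interpolation=cv2.INTER_CUBIC))
g=p.astype(int).mean(2); sub=P[110:245,190:275]
print('bench z',np.median(P[250:260,100:150,2]), 'noise',P[250:260,100:150,2].std())
# plate
m=np.zeros((384,512),np.uint8); m[115:240,195:268]=1
h=P[...,2]
pl=((h>0.006)&(h<0.018)&(m>0)); print(pl.sum())
c,_=cv2.findContours(pl.astype(np.uint8),0,1)
c=max(c,key=cv2.contourArea) if c else None
X=P[pl]; r=cv2.minAreaRect(X[:,:2].astype(np.float32)*1000); print('plate rect',r)
# tachometer top: line of highest points
for lo,hi in((.06,.0705),(.0705,.076),(.076,.09),(.09,.2)):
    k=(h>lo)&(h<hi)&(m>0); Y=P[k]
    if len(Y)>3: print(lo,len(Y),Y.min(0).round(3),Y.max(0).round(3),cv2.minAreaRect(Y[:,:2].astype(np.float32)*1000))
E
```

```text
bench z 0.0009384069276145435 noise 0.06368807178941283
1992
plate rect ((564.6171875, 69.71866607666016), (237.02134704589844, 90.17794799804688), 6.6738457679748535)
0.06 1015 [0.496 0.033 0.06 ] [0.671 0.12  0.07 ] ((582.6341552734375, 72.60809326171875), (173.1729278564453, 82.28492736816406), 5.199293613433838)
0.0705 529 [0.502 0.031 0.071] [0.672 0.122 0.076] ((585.8392333984375, 74.6091079711914), (168.63751220703125, 84.09562683105469), 3.9268805980682373)
0.076 223 [0.536 0.043 0.076] [0.685 0.121 0.088] ((610.5587768554688, 76.92366027832031), (142.75454711914062, 79.36637878417969), 4.49809455871582)
0.09 166 [0.539 0.103 0.091] [0.616 0.116 0.174] ((577.6453857421875, 109.93002319335938), (76.65995788574219, 7.980602741241455), 4.783393859863281)
```

View pics/crop0.png

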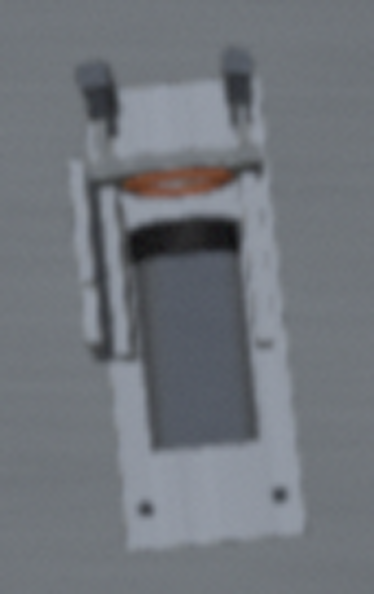

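The crop confirms it: a grey body with the black glass rim facing the copper gasket, a gap between them, and a free back end at crop (205,447). Next I refine the yaw and the key points.

```bash
python3 - <<'E'
from h import *
z=np.load('pics/top0.npz');p,d=z['p'],z['d'];P=cloud('top',d);h=P[...,2]
m=np.zeros((384,512),bool); m[115:240,195:268]=1
g=cv2.GaussianBlur(p,(3,3),0).astype(int).mean(2)
# plate lower-part edges by gray level, rows below wall (210..232)
for lab,rows in(('back',range(206,231,3)),):
    L=[];R=[]
    for v in rows:
        gr=np.diff(g[v,200:275]); L.append((200+gr[:30].argmax()+.5,v)); R.append((200+30+gr[30:].argmin()+.5,v))
    for e in(L,R):
        w=plane('top',e,.012); print(lab,np.degrees(np.polyfit(w[:,0],w[:,1],1,)[0]*1).round(2),w.mean(0).round(4))
k=(h>.09)&(h<.17)&m;Y=P[k]; 
Y=Y[(Y[:,0]<.62)]; l=cv2.fitLine(Y[:,:2].astype(np.float32),cv2.DIST_HUBER,0,.01,.01).ravel(); print('leaf line yaw',np.degrees(np.arctan(l[1]/l[0])),l[2:], Y.max(0),Y.min(0))
for b in np.arange(.09,.18,.01):
    q=Y[(Y[:,2]>b)&(Y[:,2]<b+.01)]
    if len(q)>2: print(b.round(2),len(q),q.mean(0).round(4))
# scene view leaf
zs=np.load('pics/scene0.npz');S=cloud('scene',zs['d']);hs=S[...,2]
k=(hs>.08)&(hs<.19)&(S[...,0]>.5)&(S[...,0]<.66)&(S[...,1]>.07)&(S[...,1]<.18)
Y=S[k];print('scene leaf',len(Y),Y.min(0).round(3),Y.max(0).round(3))
for b in np.arange(.08,.19,.01):
    q=Y[(Y[:,2]>b)&(Y[:,2]<b+.01)]
    if len(q)>2:
        a=np.polyfit(q[:,0],q[:,1],1);print(b.round(2),len(q),q.mean(0).round(4),np.degrees(np.arctan(a[0])).round(1),q.min(0).round(3)[:2],q.max(0).round(3)[:2])
# tacho: ridge
T=P[(h>.05)&(h<.07)&m&(P[...,0]<.54)]; print('tacho back part',T.min(0),T.max(0),len(T))
ed=[]
for u in range(228,245,2):
    gr=np.diff(g[195:225,u]); print(u,195+gr.argmax()+.5,end=' ')
    ed.append((u,195+gr.argmax()+.5))
print(plane('top',ed,.055).round(4).tolist())
for x in np.arange(.5,.6,.02):
    q=P[(h>.035)&m&(abs(P[...,0]-x)<.01)&(abs(P[...,1]-.067)<.035)]
    a=np.polyfit(q[:,1]-.067,q[:,2],2) if len(q)>5 else 0
    q2=q[q[:,2]>.05];print(x.round(2),len(q2),q2[:,1].min().round(4),q2[:,1].max().round(4),q2[:,2].max().round(4))
# other things' heights within 25cm for clearance
E
```

```text
back 17.98 [0.4798 0.1015 0.012 ]
back 4.47 [0.481  0.0162 0.012 ]
leaf line yaw 6.1151195 [0.57445043 0.10963897] [0.61561342 0.11608412 0.16996398] [0.53911627 0.10335645 0.09093836]
0.09 4 [0.5714 0.1114 0.0943]
0.1 4 [0.5688 0.1109 0.104 ]
0.12 7 [0.5618 0.1089 0.1255]
0.13 4 [0.58   0.1088 0.1367]
0.14 4 [0.5703 0.1072 0.1461]
0.15 85 [0.5753 0.1098 0.1555]
0.16 8 [0.5798 0.1084 0.1689]
scene leaf 686 [0.537 0.073 0.08 ] [0.633 0.118 0.173]
0.08 76 [0.574  0.1095 0.0851] 2.4 [0.538 0.073] [0.633 0.117]
0.09 74 [0.5793 0.1103 0.095 ] 5.6 [0.539 0.104] [0.614 0.116]
0.1 79 [0.5771 0.1091 0.1052] 7.1 [0.54  0.102] [0.614 0.117]
0.11 77 [0.5775 0.1089 0.1149] 6.3 [0.539 0.103] [0.614 0.115]
0.12 78 [0.5745 0.1076 0.1249] 6.2 [0.538 0.101] [0.615 0.118]
0.13 84 [0.5764 0.1075 0.1346] 6.2 [0.538 0.101] [0.614 0.113]
0.14 82 [0.5767 0.1067 0.1449] 6.6 [0.537 0.1  ] [0.614 0.113]
0.15 81 [0.5773 0.1063 0.1545] 5.9 [0.54  0.098] [0.616 0.116]
0.16 38 [0.5756 0.1054 0.165 ] 7.2 [0.561 0.1  ] [0.591 0.115]
0.17 17 [0.5781 0.1063 0.1716] 2.4 [0.564 0.101] [0.591 0.111]
tacho back part [0.49560967 0.03838321 0.0501344 ] [0.53994984 0.10546926 0.06966001] 484
228 211.5 230 211.5 232 211.5 234 211.5 236 210.5 238 210.5 240 210.5 242 210.5 244 210.5 [[0.4946, 0.0785, 0.055], [0.4947, 0.0743, 0.055], [0.4947, 0.07, 0.055], [0.4948, 0.0658, 0.055], [0.497, 0.0616, 0.055], [0.497, 0.0574, 0.055], [0.4971, 0.0531, 0.055], [0.4971, 0.0489, 0.055], [0.4972, 0.0447, 0.055]]
0.5 187 0.037 0.0874 0.8243
0.52 230 0.0386 0.0899 0.0704
0.54 237 0.0326 0.1019 0.0764
0.56 283 0.0328 0.1017 0.0753
0.58 270 0.0331 0.102 0.0757
```

```bash
python3 - <<'E'
from h import *
for n in('scene','top'):
    z=np.load(f'pics/{n}0.npz');P=cloud(n,z['d']).reshape(-1,3)
    k=(z['d'].ravel()>0)&(P[:,2]>.1)&(P[:,2]<.9)&(P[:,0]>.3)&(P[:,0]<.9)&(P[:,1]>-.5)&(P[:,1]<.75)
    Q=np.round(P[k]/.1).astype(int); u,c=np.unique(Q,axis=0,return_counts=True); print(n,[(a.tolist(),int(b)) for a,b in zip(u,c) if b>8])
E
python3 -m creep '0 0 0 -0.025 0;0 0 0 -0.025 0;0 0.0247 -0.0243 0 0;0 0.0247 -0.0243 0 0;0 0.0247 -0.0243 0 0;0 0.0247 -0.0243 0 0;0 0.0247 -0.0243 0 0;0 0.0247 -0.0243 0 0;0 0.0247 -0.0243 0 0;0 0.0247 -0.0243 0 0'
```

```text
scene [([5, 1, 1], 61), ([5, 1, 2], 11), ([5, 5, 4], 332), ([5, 6, 4], 211), ([5, 7, 4], 71), ([6, 1, 1], 339), ([6, 1, 2], 125), ([6, 5, 4], 417), ([6, 6, 4], 204), ([6, 7, 4], 133), ([7, 6, 1], 98), ([7, 6, 2], 223), ([7, 6, 3], 275), ([7, 6, 4], 83)]
top [([5, 1, 2], 20), ([6, 1, 1], 15), ([6, 1, 2], 121), ([9, 3, 1], 17)]
t: 0.93
ee_pos: [0.2859, -0.3182, 0.2552]
ee_rot: [-0.0, 0.992, 0.124, -0.0]
force: [0.6, 0.1, 0.5]
opening: 0.0309
grasp_force: 0.0
```

```bash
python3 -m creep '0 0.0247 -0.0243 0 0;0 0.0247 -0.0243 0 0;0 0.0247 -0.0243 0 0;0 0.0247 -0.0243 0 0;0 0.0247 -0.0243 0 0;0 0.0247 -0.0243 0 0;0 0.0247 -0.0243 0 0;0 0.0247 -0.0243 0 0;0 0.0247 -0.0243 0 0;0 0.0247 -0.0243 0 0;0 0.0247 -0.0243 0 0;0 0.0247 -0.0243 0 0'
python3 -m creep '0 0.0247 -0.0243 0 0;0 0.0247 -0.0243 0 0;0 0.0247 -0.0243 0 0;0 0.0247 -0.0243 0 0;0 0 0 0 4;0 0 0 0 4;0 0 0 0 0;0 0 0 0 0'
```

```text
t: 1.93
ee_pos: [0.5009, 0.0376, 0.2551]
ee_rot: [0.0, 0.992, 0.125, -0.0]
force: [0.3, -1.2, -0.2]
opening: 0.0006
grasp_force: 0.0
t: 2.6
ee_pos: [0.5721, 0.1545, 0.2549]
ee_rot: [0.0, 0.998, 0.056, -0.001]
force: [-0.5, -0.6, 0.0]
opening: 0.0001
grasp_force: 0.0
```

```bash
python3 -m creep '0 0 0 0.025 0;0 0 0 0.025 0;0 0 0 0.025 0;0 0 0 0.025 0;0 0 0 0.005 0;0 0 0 0 0;0 0 0 0 0'
python3 -m creep '0 0 0.003 0 0;0 0 0.003 0 0;0 0 0.003 0 0;0 0 0.003 0 0;0 0 0 0 0;0 0 0 0 0'
python3 - <<'E'
from h import *
p,d=cam('scene'); cv2.imwrite('pics/s1.png',cv2.resize(p[100:260,190:360,::-1],None,fx=3.6,fy=3.6,interpolation=cv2.INTER_CUBIC))
E
```

```text
t: 3.18
ee_pos: [0.5729, 0.1542, 0.1514]
ee_rot: [-0.0, 0.998, 0.055, 0.001]
force: [-0.1, -0.3, 0.3]
opening: 0.0008
grasp_force: 0.0
t: 3.68
ee_pos: [0.5739, 0.1423, 0.1507]
ee_rot: [-0.0, 0.998, 0.055, 0.0]
force: [-0.8, 0.6, 0.9]
opening: 0.0008
grasp_force: 0.0
```

View pics/s1.png

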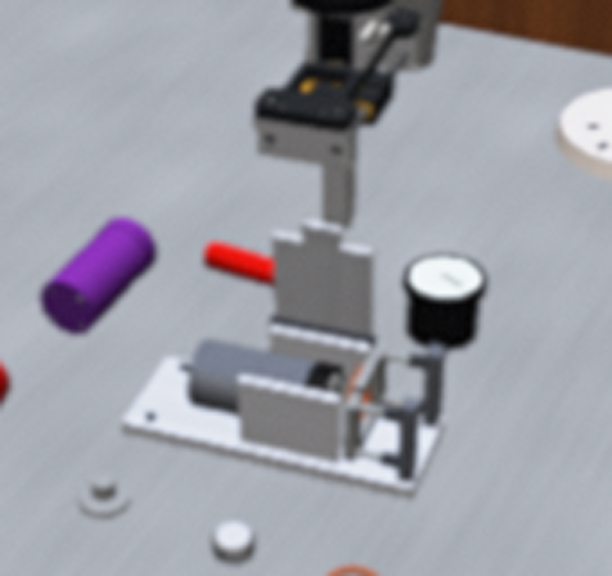

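The crop shows the leaf upright and the closed fingers behind it (340,215), level with its tab and not yet touching. Next I approach in small steps.

```bash
python3 -m creep '0 0 0.0025 0 0;0 0 0.0025 0 0;0 0 0.0025 0 0;0 0 0.0025 0 0'
python3 -m creep '0 0 0.002 0 0;0 0 0.002 0 0'
python3 -m creep '0 0 0.002 0 0;0 0 0.002 0 0'
python3 -m creep '0 0 0.002 0 0;0 0 0.002 0 0'
```

```text
t: 4.07
ee_pos: [0.5748, 0.1323, 0.1504]
ee_rot: [0.0, 0.998, 0.055, -0.0]
force: [0.2, 0.3, 0.4]
opening: 0.0005
grasp_force: 0.0
t: 4.23
ee_pos: [0.5752, 0.1283, 0.1504]
ee_rot: [0.0, 0.998, 0.055, -0.0]
force: [0.6, -0.2, -0.0]
opening: 0.0005
grasp_force: 0.0
t: 4.4
ee_pos: [0.5757, 0.1244, 0.1505]
ee_rot: [0.0, 0.998, 0.055, 0.0]
force: [0.3, 0.5, 0.8]
opening: 0.0003
grasp_force: 0.0
t: 4.57
ee_pos: [0.5761, 0.1211, 0.1504]
ee_rot: [-0.001, 0.998, 0.055, -0.0]
force: [0.4, 2.1, -0.7]
opening: 0.0003
grasp_force: 0.8
```

```bash
python3 -m creep '0 0 0.0029 0.0001 0;0 0 0.0029 0.0001 0;0 0 0.0029 0.0001 0;0 0 0.0026 0.0004 0;0 0 0.0026 0.0004 0;0 0 0.0026 0.0004 0;0 0 0.0025 0.0006 0;0 0 0.0025 0.0006 0;0 0 0.0025 0.0006 0'
python3 -m creep '0 0 0.0024 0.0009 0;0 0 0.0024 0.0009 0;0 0 0.0024 0.0009 0;0 0 0.0024 0.0011 0;0 0 0.0024 0.0011 0;0 0 0.0024 0.0011 0;0 0 0.0022 0.0014 0;0 0 0.0022 0.0014 0;0 0 0.0022 0.0014 0'
python3 - <<'E'
from h import *
p,d=cam('scene'); cv2.imwrite('pics/s2.png',cv2.resize(p[100:260,190:360,::-1],None,fx=3.6,fy=3.6,interpolation=cv2.INTER_CUBIC))
E
```

```text
t: 5.32
ee_pos: [0.5787, 0.0965, 0.1471]
ee_rot: [0.0, 0.998, 0.055, -0.0]
force: [0.0, 2.4, -0.2]
opening: 0.0001
grasp_force: 0.7
t: 6.07
ee_pos: [0.5812, 0.0755, 0.137]
ee_rot: [0.0, 0.998, 0.055, 0.0]
force: [0.1, 1.1, 1.4]
opening: 0.0005
grasp_force: 0.6
```

View pics/s2.png

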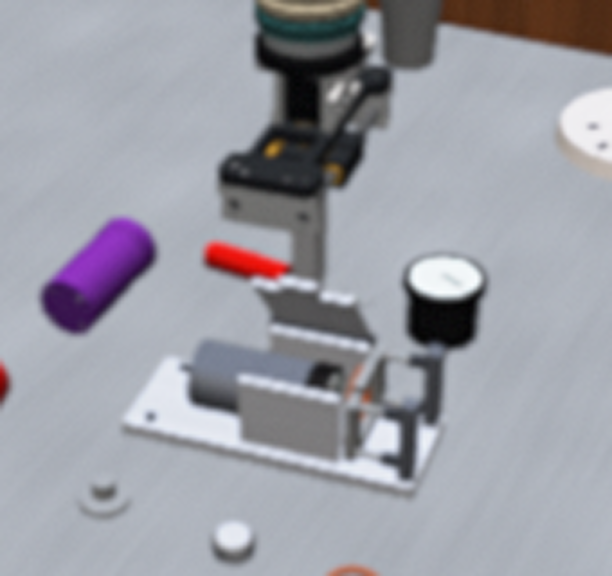

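The leaf is about half closed, edge at (310,290), following the fingers at 1–2 N. I continue along the arc.

```bash
python3 -m creep '0 0 0.0021 0.0016 0;0 0 0.0021 0.0016 0;0 0 0.0021 0.0016 0;0 0 0.0019 0.0018 0;0 0 0.0019 0.0018 0;0 0 0.0019 0.0018 0;0 0 0.0017 0.0019 0;0 0 0.0017 0.0019 0;0 0 0.0017 0.0019 0;0 0 0.0015 0.0021 0;0 0 0.0015 0.0021 0;0 0 0.0015 0.0021 0'
python3 -m creep '0 0 0.0013 0.0023 0;0 0 0.0013 0.0023 0;0 0 0.0013 0.0023 0;0 0 0.0011 0.0024 0;0 0 0.0011 0.0024 0;0 0 0.0011 0.0024 0;0 0 0.0009 0.0025 0;0 0 0.0009 0.0025 0;0 0 0.0009 0.0025 0;0 0 0.0006 0.0025 0;0 0 0.0006 0.0025 0;0 0 0.0006 0.0025 0'
python3 -m creep '0 0 0.0003 0.002 0;0 0 0.0003 0.002 0;0 0 0 0.001 0'
```

```text
t: 7.12
ee_pos: [0.5835, 0.0542, 0.1145]
ee_rot: [0.0, 0.998, 0.055, 0.0]
force: [0.1, -0.1, 1.3]
opening: 0.0003
grasp_force: 0.7
t: 8.12
ee_pos: [0.5847, 0.0428, 0.0854]
ee_rot: [0.0, 0.998, 0.055, -0.0]
force: [0.7, 0.0, 1.7]
opening: 0.0004
grasp_force: 0.6
t: 8.37
ee_pos: [0.5847, 0.0421, 0.0803]
ee_rot: [0.0, 0.998, 0.055, -0.0]
force: [1.2, -1.3, 1.3]
opening: 0.0004
grasp_force: 0.5
```

```bash
python3 -m creep '0 0 0 0.001 0;0 0 0 0.001 0'
python3 -m creep '0 0 0 0.0005 0;0 0 0 0.0005 0'
python3 -m creep '0 0 0 0.0005 0;0 0 0 0 0'
python3 -m creep '0 0 0 0.0005 0;0 0 0 0 0'
```

```text
t: 8.53
ee_pos: [0.5847, 0.0422, 0.0785]
ee_rot: [0.0, 0.998, 0.055, -0.0]
force: [-0.4, -0.5, 0.6]
opening: 0.0006
grasp_force: 0.6
t: 8.7
ee_pos: [0.5847, 0.0422, 0.0782]
ee_rot: [0.0, 0.998, 0.055, 0.0]
force: [-1.9, -0.2, 7.4]
opening: 0.0006
grasp_force: 3.7
t: 8.87
ee_pos: [0.5847, 0.0422, 0.0782]
ee_rot: [0.0, 0.998, 0.055, 0.0]
force: [-1.9, -0.9, 7.5]
opening: 0.0006
grasp_force: 3.4
t: 9.03
ee_pos: [0.5848, 0.0422, 0.0781]
ee_rot: [0.0, 0.998, 0.055, 0.0]
force: [-2.4, -0.7, 9.2]
opening: 0.0007
grasp_force: 4.6
```

```bash
python3 -m creep '0 0 0 -0.01 0;0 0 0 -0.02 0;0 0 0 -0.02 0;0 -0.022 -0.006 0 0;0 -0.022 -0.006 0 0;0 -0.022 -0.006 0 0;0 -0.022 -0.006 0 0;0 -0.022 -0.0055 0 0;0 0 0 0 0;0 0 0 0.02 0;0 0 0 0.02 0'
python3 - <<'E'
from h import *
p,d=cam('scene'); cv2.imwrite('pics/s3.png',cv2.resize(p[100:260,190:360,::-1],None,fx=3.6,fy=3.6,interpolation=cv2.INTER_CUBIC))
P=cloud('scene',d)
R=np.array([[.9938,.111],[-.111,.9938]]); C=P.copy(); C[...,:2]=(P[...,:2]-[.5721,.0705])@R.T
k=(C[...,2]>.070)&(C[...,2]<.1)&(C[...,0]>-.025)&(C[...,0]<.045)&(abs(C[...,1])<.07)
q=C[k]; print('leaf',len(q),np.polyfit(q[:,1],q[:,2],1),q.mean(0),q.min(0),q.max(0))
E
```

```text
t: 9.95
ee_pos: [0.4743, 0.0597, 0.0878]
ee_rot: [0.0, 0.998, 0.055, 0.003]
force: [0.0, -0.4, 0.6]
opening: 0.0005
grasp_force: 0.0
leaf 565 [0.00892591 0.0785737 ] [ 0.01066919 -0.00908012  0.07849265] [-0.02495667 -0.06213071  0.0700672 ] [0.04484882 0.04404758 0.0843464 ]
```

View pics/s3.png

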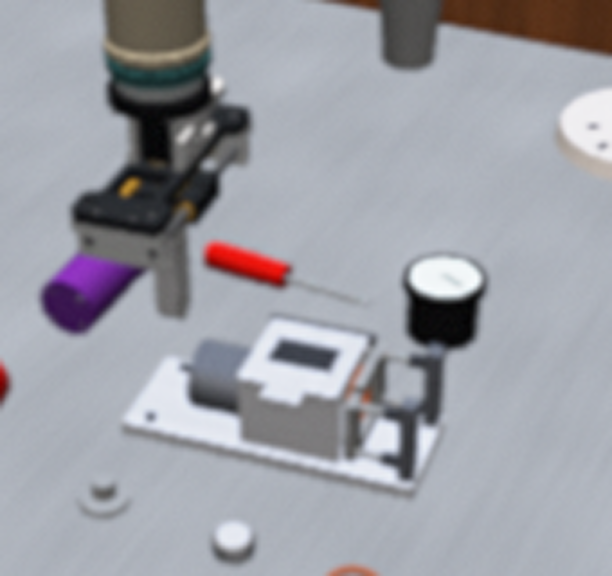

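The leaf is flat and closed at (305,355), height 78.5 mm. The back end at (215,375) is free, and the fingers at (172,300) are behind it. I descend and push next.

```bash
python3 -m creep '0 0 0 0.02 0;0 0 0 0.02 0;0 0 0 0.01 0;0 0 0 0.005 0;0 0 0 0 0'
python3 -m creep '0 0.003 0 0 0;0 0.003 0 0 0;0 0.002 0 0 0;0 0.002 0 0 0'
python3 -m creep '0 0.002 0 0 0;0 0.002 0 0 0'
python3 -m creep '0 0.002 0 0 0;0 0.002 0 0 0'
```

```text
t: 10.42
ee_pos: [0.4722, 0.0595, 0.0309]
ee_rot: [-0.0, 0.998, 0.055, -0.001]
force: [-0.6, -1.5, 0.6]
opening: 0.0004
grasp_force: 0.0
t: 10.75
ee_pos: [0.4833, 0.0606, 0.0324]
ee_rot: [0.0, 0.998, 0.055, 0.001]
force: [0.4, 0.3, -0.4]
opening: 0.0003
grasp_force: 0.0
t: 10.92
ee_pos: [0.485, 0.0611, 0.0318]
ee_rot: [-0.0, 0.998, 0.055, -0.001]
force: [-3.4, 0.2, 1.8]
opening: 0.0004
grasp_force: 1.7
t: 11.08
ee_pos: [0.4888, 0.0615, 0.0315]
ee_rot: [0.0, 0.998, 0.055, -0.001]
force: [-4.4, -0.1, 3.6]
opening: 0.0006
grasp_force: 1.8
```

```bash
python3 -m creep '0 0.0015 0 0 0;0 0.0015 0 0 0'
python3 -m creep '0 0.0015 0 0 0;0 0.0015 0 0 0'
python3 -m creep '0 0.001 0 0 0;0 0.001 0 0 0'
python3 -m creep '0 0.001 0 0 0;0 0.001 0 0 0'
python3 -m creep '0 0.001 0 0 0;0 0.001 0 0 0'
```

```text
t: 11.25
ee_pos: [0.493, 0.0617, 0.0315]
ee_rot: [0.0, 0.998, 0.055, -0.0]
force: [-2.9, -0.6, 1.1]
opening: 0.0001
grasp_force: 1.3
t: 11.42
ee_pos: [0.4962, 0.0621, 0.0315]
ee_rot: [0.0, 0.998, 0.055, -0.0]
force: [-2.3, 0.2, 0.8]
opening: 0.0004
grasp_force: 1.2
t: 11.58
ee_pos: [0.4983, 0.0623, 0.0315]
ee_rot: [0.0, 0.998, 0.055, 0.0]
force: [-2.1, -0.5, 0.2]
opening: 0.0004
grasp_force: 1.1
t: 11.75
ee_pos: [0.5003, 0.0625, 0.0315]
ee_rot: [0.0, 0.998, 0.055, 0.0]
force: [-1.5, 0.2, -1.0]
opening: 0.0007
grasp_force: 0.8
t: 11.92
ee_pos: [0.5019, 0.0627, 0.0315]
ee_rot: [0.0, 0.998, 0.055, -0.0]
force: [-2.3, -0.8, -0.3]
opening: 0.0001
grasp_force: 1.7
```

```bash
python3 -m creep '0 0.001 0 0 0;0 0.001 0 0 0'
python3 -m creep '0 0.001 0 0 0;0 0.001 0 0 0'
python3 -m creep '0 0.001 0 0 0;0 0.001 0 0 0'
python3 -m creep '0 0.001 0 0 0;0 0 0 0 0'
```

```text
t: 12.08
ee_pos: [0.5027, 0.0628, 0.0315]
ee_rot: [0.0, 0.998, 0.055, -0.001]
force: [-6.4, -0.4, 2.9]
opening: 0.0006
grasp_force: 3.0
t: 12.25
ee_pos: [0.5033, 0.0629, 0.0315]
ee_rot: [0.0, 0.998, 0.055, -0.003]
force: [-6.9, -1.5, 6.1]
opening: 0.0004
grasp_force: 4.2
t: 12.42
ee_pos: [0.5039, 0.063, 0.0315]
ee_rot: [0.0, 0.998, 0.055, -0.004]
force: [-11.3, -1.8, 8.7]
opening: 0.0003
grasp_force: 5.5
t: 12.58
ee_pos: [0.5043, 0.0631, 0.0315]
ee_rot: [0.0, 0.998, 0.055, -0.005]
force: [-9.1, -2.4, 8.3]
opening: 0.0004
grasp_force: 5.5
```

```bash
python3 -m creep '0 0 0 -0.001 0;0 0 0 -0.001 0;0 0 0 0 0'
python3 - <<'E'
from h import *
p,d=cam('scene'); cv2.imwrite('pics/s4.png',cv2.resize(p[175:235,235:325,::-1],None,fx=8,fy=8,interpolation=cv2.INTER_CUBIC))
print(bot.get_state()['moment'])
E
```

```text
t: 12.83
ee_pos: [0.5053, 0.0632, 0.0326]
ee_rot: [0.0, 0.998, 0.055, -0.004]
force: [-5.6, -1.7, -2.3]
opening: 0.0004
grasp_force: 3.0
[-0.2895611   1.18936919 -0.03024807]
```

View pics/s4.png

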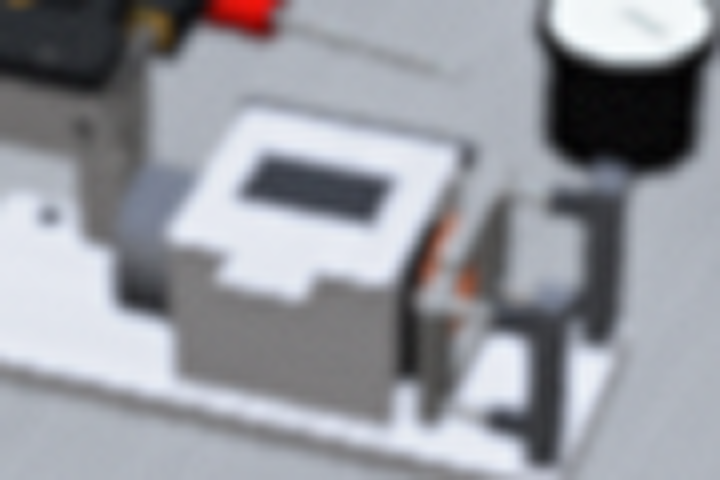

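The black rim meets the gasket at (410,300); the leaf stays closed and the vertical load is relieved. I continue to push, lifting slightly as I go.

```bash
python3 -m creep '0 0.001 0 -0.0002 0;0 0.001 0 -0.0002 0;0 0 0 0 0'
python3 -m creep '0 0.001 0 -0.0004 0;0 0.001 0 -0.0004 0;0 0 0 0 0'
python3 -m creep '0 0.001 0 -0.0004 0;0 0 0 0 0'
```

```text
t: 13.13
ee_pos: [0.5065, 0.0633, 0.0326]
ee_rot: [0.0, 0.998, 0.055, -0.005]
force: [-6.9, -1.9, -1.4]
opening: 0.0002
grasp_force: 3.8
t: 13.38
ee_pos: [0.5072, 0.0635, 0.033]
ee_rot: [0.0, 0.998, 0.055, -0.006]
force: [-8.5, -1.9, -1.9]
opening: 0.0003
grasp_force: 4.4
t: 13.55
ee_pos: [0.5075, 0.0636, 0.0332]
ee_rot: [0.0, 0.998, 0.055, -0.007]
force: [-9.3, -3.4, -3.3]
opening: 0.0002
grasp_force: 4.7
```

```bash
python3 -m creep '0 0.001 0 0 0;0 0.001 0 0 0;0 0 0 0 0'
python3 -m creep '0 0.001 0 -0.0002 0;0 0.001 0 -0.0002 0;0 0 0 0 0'
python3 -m creep '0 0.001 0 -0.0002 0;0 0.001 0 -0.0002 0;0 0 0 0 0;0 0 0 0 0'
```

```text
t: 13.8
ee_pos: [0.5086, 0.0637, 0.0331]
ee_rot: [0.0, 0.998, 0.055, -0.007]
force: [-10.8, -3.0, -1.7]
opening: 0.0007
grasp_force: 5.6
t: 14.05
ee_pos: [0.5095, 0.0639, 0.0332]
ee_rot: [0.0, 0.998, 0.055, -0.008]
force: [-13.2, -2.1, -1.6]
opening: 0.0006
grasp_force: 6.3
t: 14.38
ee_pos: [0.5103, 0.064, 0.0334]
ee_rot: [0.0, 0.998, 0.055, -0.01]
force: [-13.8, -3.2, -1.3]
opening: 0.0004
grasp_force: 6.9
```

```bash
python3 -m creep '0 0 0 0 0;0 0 0 0 0;0 0 0 0 0'; python3 - <<'E'
from h import *
R=np.array([[.9938,.111],[-.111,.9938]])
def f(p,d):
    C=cloud('scene',d); C[...,:2]=(C[...,:2]-[.5721,.0705])@R.T
    # copper-coloured pixels (gasket of the stop)
    a=p.astype(int); k=(a[...,0]-a[...,2]>40)&(abs(C[...,0]-.055)<.025)&(abs(C[...,1])<.04)&(C[...,2]>.02)&(C[...,2]<.075)
    return k.sum(),np.median(C[k],0).round(4)
z=np.load('pics/scene0.npz');print(f(z['p'],z['d']))
F=[]
for i in range(6):
    p,d=cam('scene'); F.append(bot.get_state()['force']); 
    if i<3: print(f(p,d))
F=np.mean(F,0);print(F, F[0]*.9938+F[1]*.111)
E
```

```text
t: 14.63
ee_pos: [0.5103, 0.064, 0.0334]
ee_rot: [0.0, 0.998, 0.055, -0.01]
force: [-13.6, -3.4, -1.3]
opening: 0.0007
grasp_force: 6.9
(np.int64(10), array([0.0512, 0.0179, 0.0374]))
(np.int64(15), array([ 0.0606, -0.002 ,  0.0666]))
(np.int64(16), array([ 0.0602, -0.0024,  0.0664]))
(np.int64(17), array([ 0.0603, -0.003 ,  0.0693]))
[-13.62891718  -3.26201515  -1.20668829] -13.906501570771571
```

```bash
python3 -c "
from rig import bot
print(bot.hand_in())"
```

```text
the job is handed in; nothing more can be done
None
```

The leaf is fully closed, and the tachometer is held on the gasket by a steady push of about 14 N at its back end. After about 2 N of sliding friction that leaves roughly 12 N on the stop, and the job is handed in.

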